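# Hang the cone probe free in the specimen mould for its zero reading

### The job

The specimen mould has been knocked over: stand it upright on its foot on the bench and let go of it. Then take the cone probe (the one with the pointed tip and the tall round load-cell head, not the vane) out of the rack and lower it upright through the middle of the hole in the mould's guide plate, without touching the mould, until its tip is about 20 mm above the clay inside. Finish while still holding it there, still and centred in the hole, so that its zero reading can be taken; leave the other things where they are.

Things in the scene. Friction and masses are not known exactly. Their poses are not given: they have to be found in the camera images.
- mould: Fallen metal tube, 52 mm across, with a square guide plate (52 x 52 x 8 mm) fixed on top; 108 mm tall, 0.55 kg, all one piece. z axis from foot to plate; origin in the foot plane, the tube's axis passes at x = +5 mm, y = 0. Clamp screws stand 11 mm out on its -x side (upward at the start): grip across y (52 mm). Clay fills it to 50 mm above the foot; hollow (24 mm bore or more) above that.
- guide_hole (a point): Centre of the mouth of the round 18 mm hole that goes through the middle of the guide plate, on the plate's outer face, 108 mm above the foot and 58 mm above the clay; z axis out of the hole along the mould's axis.
- mould_foot (a point): Centre of the mould's foot, on the tube's axis (same axes as the mould).
- cone_probe: Round steel rod upright in the rack, 170 mm long, 0.14 kg. Origin at its pointed tip, z up the rod. Shaft 10 mm thick; 22 mm collar 110 to 115 mm above the tip; load-cell head (24 mm thick, grip here) 115 to 157 mm above the tip; thin brass plug socket on top. Hangs in the rack by its collar, tip 15 mm above the bench; draw it straight up 115 mm to come free.
- probe_head (a point): Middle of the cone probe's head, on its axis, 138 mm above the tip.
- probe_shaft (a point): Point on the axis of the cone probe's shaft, 34 mm above the tip.
- vane: The other tool in the rack, to be left there: a vane with four 20 mm tall blades at its lower end, a thinner shaft (7 mm) and a flat black hand wheel (38 mm wide, 10 mm thick) on top. 132 mm tall; origin at its lower end, z up.
- rack: Fixed probe rack, open front and back: base 60 x 150 mm, top plate 44 x 150 mm, upper face 125 mm above the bench. Origin under its centre on the bench; three 14 mm holes in a row at y = -50, 0, +50 mm. The middle one is empty; cone probe and vane hang in the outer two, either way round.
- brass_weight: Brass weight, 29 mm in diameter, 50 mm tall, standing on the bench; bystander. Origin under its centre.
- moisture_tin_c: Open aluminium tin, 57 mm in diameter, 33 mm tall; bystander. Origin under its centre.
- caliper: Caliper, 210 mm long, lying flat; bystander. Origin under its centre.
- scoop: Small scoop with a black handle, 149 mm long; bystander. Origin under its centre.
- spatula: Spatula with a dark handle, 230 mm long, lying flat; bystander. Origin under its centre.

How it is judged:
By the outcome, as a careful person would: the job done as asked, in the order asked, and still so for the second after the job is handed in, while the arm keeps its last pose, push and grip.
It also fails if it takes over 72 s, if anything falls off the work surface, if the arm or the gripper's body presses on something with over 40 N, if the wrist force passes 120 N, or if a joint passes its speed limit or range.

### The arm

A 7-joint arm with a two-finger parallel gripper is mounted at the origin on a cart in front of the work surface, level with it; the furniture and walls round the work are solid. World frame = base frame: x ahead of the robot, y to its left, z up, the work surface at z = 0. Lengths are in m, angles in rad, forces in N, time in s.
With the tool pointing down it reaches from about 0.4 to 0.85 m from the base axis. Payload 4.5 kg.
Tool frame: the origin (TCP) lies on the centre line of the jaws, within the pads' length; the fingertips stand r.tips_ahead ahead of it and the grasp point (between the pads) is the TCP (r.tips_ahead is the distance from the TCP to the fingertips, in m); z points along the fingers, y is the direction in which the jaws open and shut (so a half turn about z gives the same grasp; the last joint's range is limited). The gripper opens to 88 mm and grips with 3 to 60 N. Pads are 18 mm wide; open, the fingers measure 123 mm over their backs; the gripper's body (75 mm by 187 mm) begins 45 mm behind the grasp point.
Start: joints at [1.28, 0.689, -0.195, 1.565, 0.157, 0.902, -0.215], TCP at [0.199, -0.592, 0.258] pointing down, gripper open.
Joint ranges: [-3.01, 3.01], [-0.46, 2.08], [-1.47, 1.51], [0.13, 2.56], [-1, 4.14], [0.04, 2.09], [-2.66, 2.66]. Speed limits (rad/s): [2.57, 2.57, 3.14, 3.14, 3.14, 3.14, 3.14].

### API

Orientations are given as a unit quaternion [x, y, z, w].
In Python, from plant import r gives the robot as it stands.
- The arm moves only by the shell command python3 -m inch 'ROWS' [FORCE]. ROWS is JSON, a list of rows, each a list of 5 numbers: the shift along the world's x, y, z in units of 25 mm (1.0 is 25 mm), then the turn about the world's z in units of 6 degrees (1.0 is 6 degrees), then the finger opening in mm, from 0 to 88.1. A call has 1 to 5 rows; each row shifts and turns the commanded pose from where the row before left it; what a row does not reach is not made up. A row lasts 1/10 s, in which the tool goes at most 50 mm and 8.59 degrees, less where a joint would pass 70% of its speed; a pose out of reach is approached as far as the arm can. A call is refused whole if a number of a shift passes 1 or a number of a turn 1, either way. A call with a gripper value outside its range is refused whole. The fingers move at their own pace and stop on an object; FORCE is the grip in N (left out, the last holds). Time passes only in rows, so rows that do not move let the fingers close. It gives the time, the measured TCP pose, the force and the opening at its end, in the units of the state.
- r.get_state(): the state, without advancing time (a new reading comes with each control period).
- r.snapshot(name): name is "scene" or "top"; returns a dict with "pixels" (384x512x3 uint8, red, green, blue), "range_z" (384x512 float32, m along the optical axis (not along the pixel's ray), 0 where there is no reading), "K" (3x3 intrinsics, pixels), "k1" (the pictures are not rectified: a ray, as slopes to the right and down, at radius r is drawn at 1 + k1 r^2 times it, then the intrinsics apply), "position" and "attitude" of the camera in the world. Camera axes: x right, y up, looking along -z (the intrinsics and any distortion apply to the point x, -y, -z); pixel columns grow to the right and rows downward; lengths in m; the calibration is good to about 2 mm. A picture is of the moment at which its call begins.
- r.finish_job(): hands the job in, once; it reports no verdict.
The state is a dict: "clock": time; "q": joint angles; "qd": joint speeds; "joint_torque": joint torques, N m; "tool_pos": TCP position; "eef_rot": TCP orientation; "contact_force": force on the tool from outside, world axes, zero at the start; "moment": the same for the moment, N m; "opening": opening from 0.0 (shut) to 1.0 (fully open).
Only numpy, scipy, OpenCV 4.12 (cv2) and the standard library are available. Lean on these libraries where they do the work, as an engineer would, in place of code of your own. Each camera call takes 0.05 s, during which the arm holds its last target. There are 200 camera calls.

## Working session

There is one attempt and no reset: what is moved stays moved. The work goes in short steps, Python scripts to look and compute and a shell command to move; the robot and the scene stay as the last step left them, time stands still between calls to the robot, and variables do not carry over. Pictures are saved under pics/ and viewed, about 8 in all and at most 12, crops included, and the job is handed in when it is done.

```bash
ls; mkdir -p pics; cat > h.py <<'E'
import numpy as np, cv2
from scipy.spatial.transform import Rotation as R
from plant import r
def snap(n): 
    s=r.snapshot(n); return s
def rot(s):
    a=np.array(s["attitude"]); return a if a.shape==(3,3) else R.from_quat(a).as_matrix()
def cloud(s):
    K=np.array(s["K"]); k1=float(s["k1"]); H,W=s["range_z"].shape
    u,v=np.meshgrid(np.arange(W),np.arange(H))
    x=(u-K[0,2])/K[0,0]; y=(v-K[1,2])/K[1,1]
    rd=np.hypot(x,y); rr=rd.copy()
    for _ in range(15): rr=rd/(1+k1*rr**2)
    f=np.where(rd>0,rr/np.maximum(rd,1e-9),1); x=x*f;y=y*f
    z=s["range_z"]; P=np.stack([x*z,-y*z,-z],-1)
    return P@rot(s).T+np.array(s["position"])
def save(s,name,crop=None,sc=1):
    im=s["pixels"][:,:,::-1]
    if crop: a,b,c,d=crop; im=im[b:d,a:c]
    cv2.imwrite("pics/"+name+".png",cv2.resize(im,None,fx=sc,fy=sc,interpolation=cv2.INTER_CUBIC))
E
python3 - <<'E'
from h import *
for n in("scene","top"):
    s=snap(n);save(s,n);np.savez(n,P=cloud(s),im=s["pixels"]);print(n,s["position"],s["attitude"],s["K"],s["k1"])
a,b=cv2.imread("pics/scene.png"),cv2.imread("pics/top.png")
cv2.imwrite("pics/both.png",cv2.resize(np.vstack([a,b]),(400,600)))
print(r.get_state(),r.tips_ahead)
E
```

```text
pics
scene [-0.11502845 -0.61401399  0.49238184] [ 0.51398655 -0.19976153 -0.31445444  0.77267817] [[370.57822173   0.         261.60682229]
 [  0.         370.57822173 195.28471524]
 [  0.           0.           1.        ]] -0.11061445194936986
top [0.3478108  0.0524013  1.19849193] [-0.04420176  0.0510699   0.71454352 -0.69632294] [[410.50135587   0.         261.17199411]
 [  0.         410.50135587 187.44047495]
 [  0.           0.           1.        ]] -0.0389928973263073
{'clock': 0.1, 'q': array([ 1.27979935,  0.68991186, -0.1945054 ,  1.56621596,  0.15728243,
        0.90250235, -0.21511283]), 'qd': array([-0.00059041, -0.00146871, -0.00048529, -0.00178551, -0.00029437,
       -0.00080004, -0.00107229]), 'joint_torque': array([-2.81128989e-03, -5.28494024e+01, -1.27109874e+00, -1.53835684e+01,
       -5.24941867e-02,  1.98660950e-03,  1.07936896e-05]), 'tool_pos': array([ 0.19923661, -0.59183568,  0.25698891]), 'eef_rot': array([ 9.86838889e-01,  1.61704441e-01, -1.89460410e-04, -8.02836217e-04]), 'contact_force': array([0.16466032, 0.66215026, 0.47152387]), 'moment': array([-0.03335059, -0.01920621, -0.0474649 ]), 'opening': 1.0003478532121144} 0.019
```

View pics/top.png

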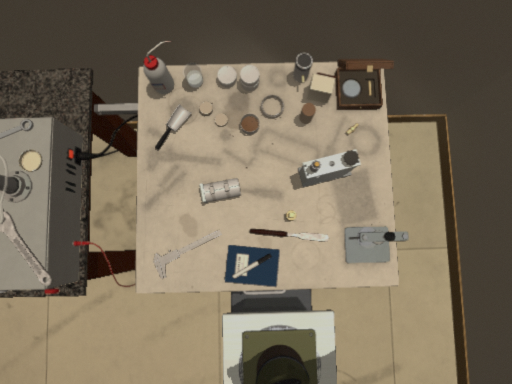

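View pics/scene.png

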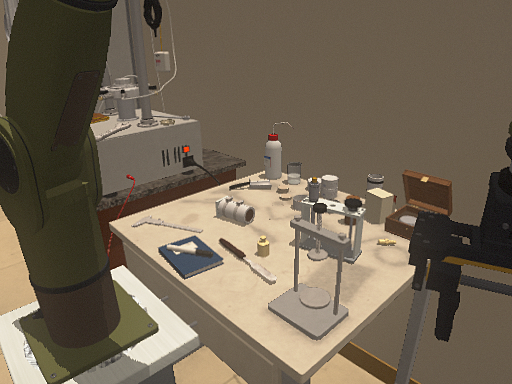

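The top view shows the fallen mould at about (220,190), the rack at (330,167), its two heads at (314,165) and (350,157), the spatula at (288,235), and a tall press stand at (370,243). The scene view shows the mould with its plate at the right/near end (about (243,211)).

```bash
python3 - <<'E'
from h import *
t=np.load("top.npz");P=t["P"]
for n,(u,v) in dict(mouldL=(203,195),mouldM=(220,190),mouldR=(237,186),headA=(314,165),headB=(350,157),stand=(368,245),standhead=(395,237),spat=(265,233),weight=(290,216),benchTL=(145,70),benchBR=(385,280)).items(): print(n,P[v,u].round(3))
a=cv2.imread("pics/top.png")[145:220,190:370]; a=cv2.resize(a,None,fx=4,fy=4,interpolation=cv2.INTER_CUBIC)
b=cv2.imread("pics/scene.png")[165:285,205:385]; b=cv2.resize(b,None,fx=4,fy=4,interpolation=cv2.INTER_CUBIC)
cv2.imwrite("pics/crop.png",cv2.resize(np.vstack([a,b]),None,fx=.75,fy=.75))
# mould points
Q=P[165:215,190:250].reshape(-1,3);
Q=Q[(Q[:,2]>0.02)&(Q[:,2]<.12)]
print(len(Q),Q.min(0),Q.max(0),np.percentile(Q[:,2],[50,90,99]))
m=Q[:,:2].mean(0);w,V=np.linalg.eigh(np.cov((Q[:,:2]-m).T));d=V[:,1];print(m,d,np.degrees(np.arctan2(d[1],d[0])))
l=(Q[:,:2]-m)@d;c=(Q[:,:2]-m)@V[:,0]
for e in np.arange(-.065,.066,.01):
  k=(abs(l-e)<.005)
  if k.sum(): print(round(e,3),k.sum(),c[k].min().round(4),c[k].max().round(4),Q[k,2].max().round(4),np.median(Q[k,2]).round(4))
Q=P[140:190,290:365].reshape(-1,3)
for lo,hi in((.11,.13),(.13,.155),(.155,.21)):
  k=(Q[:,2]>lo)&(Q[:,2]<hi);print(lo,k.sum(),Q[k].min(0).round(3),Q[k].max(0).round(3))
# tall things
k=(P[...,2]>.1)&(P[...,0]<1.2)
g=np.round(P[k]/.05).astype(int); print({tuple((np.array(x)*.05).round(2)):round(float(P[k][(g[:,:2]==x).all(1)][:,2].max()),2) for x in np.unique(g[:,:2],axis=0)} if k.sum()<20000 else k.sum())
E
```

```text
mouldL [0.486 0.203 0.054]
mouldM [0.499 0.155 0.05 ]
mouldR [0.509 0.107 0.052]
headA [ 0.541 -0.095  0.175]
headB [ 0.565 -0.194  0.148]
stand [ 0.334 -0.26   0.029]
standhead [ 0.353 -0.29   0.175]
spat [0.376 0.031 0.015]
weight [ 0.421 -0.04   0.049]
benchTL [0.82  0.347 0.143]
benchBR [ 0.232 -0.311  0.   ]
704 [0.46791207 0.09932186 0.02140648] [0.53470384 0.21270568 0.06764423] [0.04894628 0.05700709 0.06472158]
[0.49956133 0.15566095] [-0.16691571  0.98597117] 99.60854028632669
-0.055 32 -0.0269 0.0224 0.0536 0.0487
-0.045 63 -0.0276 0.0231 0.0554 0.0481
-0.035 63 -0.0276 0.023 0.0538 0.0483
-0.025 67 -0.0261 0.0232 0.0647 0.0491
-0.015 61 -0.0279 0.0224 0.065 0.0499
-0.005 64 -0.0281 0.0228 0.0568 0.0472
0.005 63 -0.0265 0.0237 0.0555 0.0486
0.015 70 -0.028 0.0239 0.0659 0.049
0.025 59 -0.0277 0.0235 0.0676 0.0496
0.035 65 -0.0261 0.023 0.0568 0.0479
0.045 73 -0.0289 0.0234 0.0575 0.0507
0.055 24 -0.0264 0.0233 0.0563 0.052
0.11 641 [ 0.516 -0.224  0.116] [ 0.591 -0.073  0.13 ]
0.13 188 [ 0.53  -0.216  0.13 ] [ 0.584 -0.089  0.154]
0.155 75 [ 0.53  -0.111  0.156] [ 0.552 -0.09   0.188]
36035
```

View pics/crop.png

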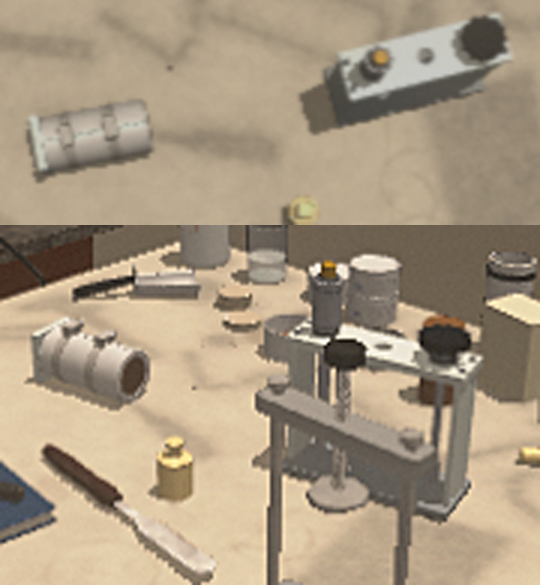

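The crop shows the mould's square plate at the left (+y) end and the brown clay-filled foot at the right end, with the screws up. The cone probe (tall grey head, brass plug) is in the rack hole at crop-top (375,65), about (0.541,-0.10) in the world. The vane's black wheel is in the far hole.

```bash
python3 - <<'E'
from h import *
t=np.load("top.npz")["P"];s=np.load("scene.npz")["P"]
for u,v in((440,230),(440,260),(405,320),(400,380),(500,160)): print("scene",u,v,s[v,u].round(3))
A=np.vstack([t.reshape(-1,3),s.reshape(-1,3)])
k=(A[:,2]>.12)&(A[:,0]>.15)&(A[:,0]<.75)&(A[:,1]>-.8)&(A[:,1]<.4);A=A[k]
g=np.round(A[:,:2]/.06).astype(int)
for x in np.unique(g,axis=0):
  q=A[(g==x).all(1)]
  if len(q)>3: print((x*.06).round(2),q[:,2].min().round(2),q[:,2].max().round(2),len(q),end=' | ')
print()
# head/cone: top cloud and scene cloud
for n,C in(("top",t),("scene",s)):
  C=C.reshape(-1,3)
  for (a,b) in((.135,.165),(.166,.178),(.178,.2)):
    k=(C[:,2]>a)&(C[:,2]<b)&(abs(C[:,0]-.545)<.03)&(abs(C[:,1]+.1)<.03);q=C[k]
    if len(q): print(n,a,len(q),q.min(0).round(4),q.max(0).round(4),q.mean(0).round(4))
  k=(C[:,2]>.121)&(C[:,2]<.13)&(abs(C[:,0]-.555)<.06)&(abs(C[:,1]+.145)<.12);q=C[k][:,:2].astype(np.float32)
  print(n,"plate",cv2.minAreaRect(q))
  # mould
  k=(C[:,2]>.008)&(C[:,2]<.075)&(abs(C[:,0]-.5)<.06)&(abs(C[:,1]-.155)<.08);q=C[k]
  print(n,"mould",cv2.minAreaRect(q[:,:2].astype(np.float32)),q[:,2].max())
E
```

```text
scene 440 230 [ 0.176 -0.523  0.345]
scene 440 260 [ 0.147 -0.537  0.335]
scene 405 320 [ 0.929 -0.236 -0.418]
scene 400 380 [ 0.824 -0.303 -0.582]
scene 500 160 [ 0.93  -0.408  0.211]
[ 0.18 -0.6 ] 0.31 0.4 1161 | [ 0.18 -0.54] 0.24 0.44 5702 | [ 0.18 -0.48] 0.34 0.35 296 | [ 0.24 -0.54] 0.33 0.4 62 | [ 0.36 -0.3 ] 0.12 0.23 746 | [ 0.36 -0.24] 0.12 0.23 1112 | [ 0.36 -0.18] 0.12 0.19 102 | [0.36 0.06] 1.2 1.2 789 | [ 0.54 -0.24] 0.12 0.15 123 | [ 0.54 -0.18] 0.12 0.15 563 | [ 0.54 -0.12] 0.12 0.19 696 | [ 0.54 -0.06] 0.12 0.18 129 | [ 0.6  -0.24] 0.12 0.15 39 | [ 0.6  -0.18] 0.12 0.15 155 | [ 0.6  -0.12] 0.12 0.13 19 | 
top 0.135 24 [ 0.5303 -0.1062  0.1356] [ 0.5474 -0.0891  0.1611] [ 0.5358 -0.0945  0.1482]
top 0.166 49 [ 0.5304 -0.1111  0.1674] [ 0.5516 -0.0898  0.1772] [ 0.54   -0.0997  0.1729]
top 0.178 19 [ 0.5366 -0.1067  0.1812] [ 0.5465 -0.0965  0.1879] [ 0.5417 -0.101   0.1842]
top plate ((0.5532016754150391, -0.14877676963806152), (0.04510915279388428, 0.1482047587633133), 13.373346328735352)
top mould ((0.5016071796417236, 0.155830517411232), (0.052417412400245667, 0.10983718931674957), 8.792427062988281) 0.06764423276176945
scene 0.135 113 [ 0.5294 -0.1138  0.1352] [ 0.5471 -0.0928  0.1649] [ 0.5353 -0.1065  0.1498]
scene 0.166 50 [ 0.5294 -0.1148  0.1661] [ 0.5541 -0.0918  0.1779] [ 0.5376 -0.105   0.1718]
scene 0.178 20 [ 0.5339 -0.1075  0.178 ] [ 0.5462 -0.0975  0.1854] [ 0.5403 -0.1029  0.1826]
scene plate ((0.5527987480163574, -0.15043115615844727), (0.04726586863398552, 0.1504836529493332), 12.224098205566406)
scene mould ((0.5013590455055237, 0.15498003363609314), (0.05261635407805443, 0.11193885654211044), 10.33028507232666) 0.06354094218037509
```

```bash
python3 -m inch '[[0,0,1,0,88],[0.5,0,0.8,0,88],[1,1,0,0,88],[1,1,0,0,88],[1,1,0,0.5,88]]'
python3 -m inch '[[1,1,0,0.5,88],[1,1,0,0.5,88],[1,1,0,0.5,88],[1,1,0,0.5,88],[1,1,0,0.5,88]]'
python3 -m inch '[[1,1,0,0.5,88],[1,1,0,0.5,88],[1,1,0,0.5,88],[0.4,1,0,0.5,88],[0,1,0,0.5,88]]'
```

```text
clock: 0.6
tool_pos: [0.2876, -0.5162, 0.3025]
eef_rot: [0.982, 0.188, -0.0, -0.0]
contact_force: [0.5, -0.5, -1.0]
opening: 0.998
clock: 1.1
tool_pos: [0.4126, -0.3911, 0.3024]
eef_rot: [0.949, 0.315, -0.0, -0.0]
contact_force: [0.4, 0.0, 0.2]
opening: 0.997
clock: 1.6
tool_pos: [0.4985, -0.2654, 0.3022]
eef_rot: [0.899, 0.437, 0.001, -0.0]
contact_force: [0.2, 0.0, 0.3]
opening: 0.998
```

```bash
python3 -m inch '[[0,1,0,0.5,88],[0,1,0,0.5,88],[0,1,0,0.5,88],[0,1,0,0.5,88],[0,1,0,0.5,88]]'
python3 -m inch '[[0,1,0,0.5,88],[0,1,0,0.5,88],[0,1,0,0.5,88],[0,1,0,0.5,88],[0,1,0,0.5,88]]'
python3 -m inch '[[0,1,0,0.5,88],[0,1,0,0.5,88],[0,1,0,0.5,88],[0,1,0,0.5,88],[0,1,0,0.5,88]]'
python3 -m inch '[[0,1,0,0.5,88],[0,1,-1,0,88],[0,1,-1,0,88],[-0.1,0.2,-1,0,88],[0,0,0,0,88]]'
python3 - <<'E'
from h import *
s=snap("scene");save(s,"a1",(150,100,350,260),4); print(r.get_state()["tool_pos"])
E
```

```text
clock: 2.1
tool_pos: [0.4966, -0.141, 0.3026]
eef_rot: [0.835, 0.55, -0.0, -0.0]
contact_force: [0.2, -0.4, 0.4]
opening: 0.998
clock: 2.6
tool_pos: [0.4966, -0.0161, 0.3026]
eef_rot: [0.756, 0.655, -0.0, -0.0]
contact_force: [0.3, 0.2, 0.7]
opening: 0.999
clock: 3.1
tool_pos: [0.4966, 0.1088, 0.3026]
eef_rot: [0.664, 0.748, -0.0, 0.0]
contact_force: [0.3, -0.3, -0.3]
opening: 1.0
clock: 3.6
tool_pos: [0.492, 0.188, 0.2251]
eef_rot: [0.644, 0.765, -0.003, -0.001]
contact_force: [-0.9, -1.4, -0.1]
opening: 1.002
[0.49323054 0.18749533 0.22673829]
```

View pics/a1.png

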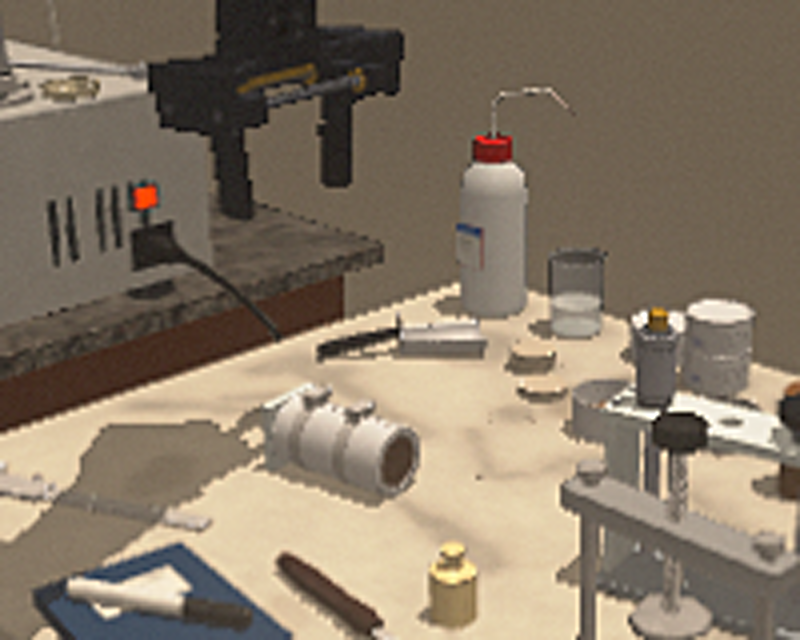

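The gripper hangs over the mould's plate end with the jaws across it and nothing in the way below. Descending and gripping lightly.

```bash
python3 -m inch '[[0.1,0,-1,0,88],[0,0,-1,0,88],[0,0,-1,0,88],[0,0,-1,0,88],[0,0,-1,0,88]]'
python3 -m inch '[[0,0,-1,0,88],[0,0,-0.9,0,88],[0,0,-0.6,0,88],[0,0,-0.3,0,88],[0,0,0,0,88]]'
python3 -m inch '[[0,0,0,0,45],[0,0,0,0,45],[0,0,0,0,45],[0,0,0,0,45],[0,0,0,0,45]]' 15
python3 -m inch '[[0,0,0,0,45],[0,0,0,0,45],[0,0,0,0,45],[0,0,0,0,45],[0,0,0,0,45]]' 15
```

```text
clock: 4.15
tool_pos: [0.4986, 0.1869, 0.1034]
eef_rot: [0.646, 0.763, 0.001, 0.001]
contact_force: [0.1, -0.5, 0.6]
opening: 0.995
clock: 4.65
tool_pos: [0.4976, 0.1872, 0.033]
eef_rot: [0.646, 0.764, 0.0, 0.0]
contact_force: [0.5, 0.0, 0.3]
opening: 0.996
clock: 5.15
tool_pos: [0.4971, 0.1877, 0.033]
eef_rot: [0.645, 0.764, 0.0, 0.0]
contact_force: [-0.1, -0.0, 3.2]
opening: 0.584
clock: 5.65
tool_pos: [0.4971, 0.1877, 0.033]
eef_rot: [0.645, 0.764, 0.0, 0.0]
contact_force: [-0.7, 0.5, 5.6]
opening: 0.578
```

```bash
python3 -m inch '[[0,0,0.2,0,45],[0,0,0.3,0,45],[0,0,0.3,0,45],[0,0,0.3,0,45],[0,0,0.3,0,45]]'
python3 -m inch '[[0,0,0.3,0,45],[0,0,0.3,0,45],[0,0,0.3,0,45],[0,0,0.3,0,45],[0,0,0.3,0,45]]'
python3 -m inch '[[0,0,0.3,0,45],[0,0,0.3,0,45],[0,0,0.3,0,45],[0,0,0.2,0,45],[0,0,0,0,45]]'
python3 - <<'E'
from h import *
s=snap("scene");save(s,"a2",(180,150,300,240),5); print(r.get_state()["contact_force"])
E
```

```text
clock: 6.15
tool_pos: [0.4968, 0.1879, 0.0683]
eef_rot: [0.645, 0.764, 0.0, -0.0]
contact_force: [0.2, 0.6, -6.2]
opening: 0.584
clock: 6.65
tool_pos: [0.4969, 0.1876, 0.1059]
eef_rot: [0.645, 0.764, -0.0, 0.0]
contact_force: [-0.2, -0.1, -6.0]
opening: 0.584
clock: 7.15
tool_pos: [0.4974, 0.1879, 0.1335]
eef_rot: [0.645, 0.764, 0.001, 0.0]
contact_force: [0.2, 0.2, -6.3]
opening: 0.59
[-0.4558783  -0.44862529 -5.34499293]
```

View pics/a2.png

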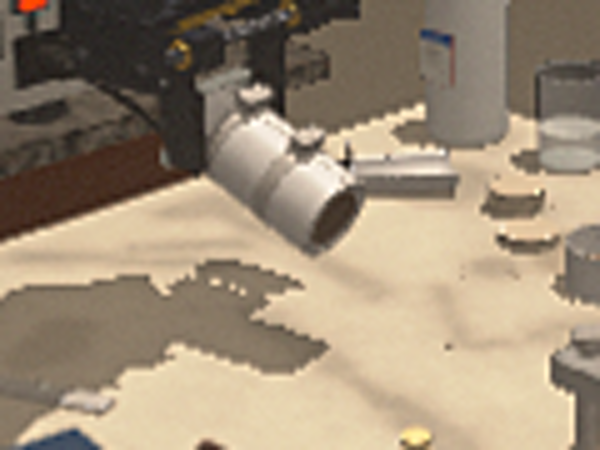

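The mould has turned about 40° in the pads and then stuck, foot still to the right and clear of the bench. I'll lower a bit and ease the grip so it swings the rest of the way.

```bash
m(){ python3 -c "from plant import r;s=r.get_state();print('M',s['moment'].round(3),s['contact_force'].round(2),s['opening'])"; }
m; python3 -m inch '[[0,0,-0.4,0,45],[0,0,-0.4,0,45],[0,0,-0.3,0,45],[0,0,0,0,45],[0,0,0,0,45]]' 12;m
python3 -m inch '[[0,0,0,0,45],[0,0,0,0,45],[0,0,0,0,45]]' 10|head -2;m
python3 -m inch '[[0,0,0,0,45],[0,0,0,0,45],[0,0,0,0,45]]' 8.5|head -2;m
```

```text
M [ 0.214 -0.08  -0.012] [-0.46 -0.45 -5.34] 0.5843338953548759
clock: 7.7
tool_pos: [0.4967, 0.1877, 0.1047]
eef_rot: [0.645, 0.764, -0.0, -0.0]
contact_force: [-0.6, -0.0, -6.5]
opening: 0.586
M [ 0.159 -0.01   0.037] [-0.57 -0.   -6.46] 0.5861615267596157
clock: 8.0
tool_pos: [0.4972, 0.1877, 0.1055]
M [ 0.174 -0.051 -0.037] [ 0.45  0.76 -6.06] 0.5889425372147561
clock: 8.3
tool_pos: [0.497, 0.1875, 0.1053]
M [ 0.147 -0.1    0.016] [-0.59  0.41 -6.08] 0.5871315309310262
```

```bash
m(){ python3 -c "from plant import r;s=r.get_state();print('M',s['moment'].round(3),s['contact_force'].round(2),s['opening'])"; }
python3 -m inch '[[0,0,0,0,45],[0,0,0,0,45],[0,0,0,0,45]]' 7|tail -1;m
python3 -m inch '[[0,0,0,0,45],[0,0,0,0,45],[0,0,0,0,45]]' 6|tail -1;m
python3 -m inch '[[0,0,0,0,45],[0,0,0,0,45],[0,0,0,0,45]]' 5|tail -1;m
```

```text
opening: 0.584
M [-0.14  -0.07   0.001] [ 0.65  0.52 -5.71] 0.5835327317857837
opening: 0.589
M [-0.06  -0.091  0.014] [-0.49  0.72 -5.29] 0.589467309783412
opening: 0.588
M [-0.063 -0.107  0.034] [-0.31  0.19 -6.57] 0.5881303955914109
```

```bash
python3 - <<'E'
from h import *
s=snap("scene");save(s,"a3",(180,150,300,240),5)
P=cloud(s).reshape(-1,3);k=(abs(P[:,0]-.49)<.05)&(abs(P[:,1]-.18)<.06)&(P[:,2]>-.01)&(P[:,2]<.1);print(P[k].min(0),np.percentile(P[k][:,2],[1,5,10]))
E
python3 -m inch '[[0,0,-0.1,0,45],[0,0,-0.1,0,45],[0,0,-0.1,0,45],[0,0,0,0,45]]' 6
```

```text
[ 0.44005872  0.12040554 -0.00271559] [-0.00218868 -0.00146111 -0.00107934]
clock: 9.65
tool_pos: [0.4973, 0.1895, 0.0984]
eef_rot: [0.645, 0.764, 0.002, -0.0]
contact_force: [-1.0, 2.4, 1.3]
opening: 0.589
```

View pics/a3.png

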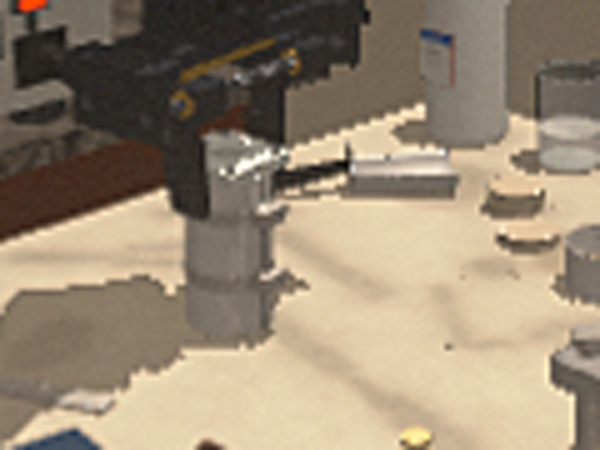

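The mould is hanging nearly upright, screws facing the camera, plate leaning slightly toward the camera. Its foot has just touched.

```bash
m(){ python3 -c "from plant import r;s=r.get_state();print('M',s['moment'].round(3),s['contact_force'].round(2),s['opening'])"; }
python3 -m inch '[[0,0,-0.1,0,45],[0,0,-0.1,0,45],[0,0,0,0,45]]' 6;m
python3 -m inch '[[0,0,-0.1,0,45],[0,0,-0.1,0,45],[0,0,0,0,45]]' 5;m
python3 - <<'E'
from h import *
s=snap("scene");np.savez("m",P=cloud(s));save(s,"a4",(180,150,300,240),5)
E
```

```text
clock: 9.95
tool_pos: [0.4969, 0.1896, 0.0937]
eef_rot: [0.645, 0.764, 0.001, -0.0]
contact_force: [-2.7, 1.9, 6.1]
opening: 0.59
M [ 0.421  0.475 -0.015] [-2.69  1.86  6.06] 0.5900267759702279
clock: 10.25
tool_pos: [0.497, 0.1886, 0.0885]
eef_rot: [0.645, 0.764, 0.001, 0.0]
contact_force: [-1.0, 0.7, 4.9]
opening: 0.586
M [0.196 0.416 0.008] [-1.01  0.74  4.93] 0.5859557694975981
```

View pics/a4.png

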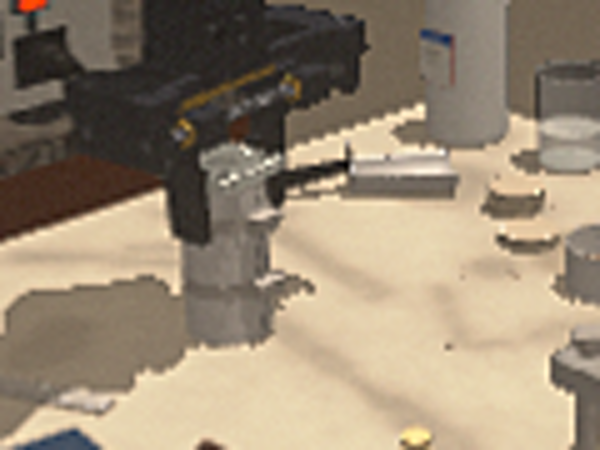

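The mould stands upright with its foot on the bench. Releasing gently and rising.

```bash
python3 -m inch '[[0,0,0,0,52],[0,0,0,0,54],[0,0,0,0,57],[0,0,0,0,62],[0,0,0,0,70]]' 
python3 -m inch '[[0,0,0,0,80],[0,0,0.2,0,88],[0,0,0.5,0,88],[0,0,1,0,88],[0,0,1,0,88]]' 
python3 -m inch '[[0,0,1,0,88],[0,0,1,0,88],[0,0,1,0,88],[0,0,1,0,88],[0,0,1,0,88]]' 
python3 - <<'E'
from h import *
s=snap("scene");P=cloud(s).reshape(-1,3);save(s,"a5",(180,150,300,240),5)
def box(lo,hi):
  k=(abs(P[:,0]-.5)<.06)&(abs(P[:,1]-.185)<.06)&(P[:,2]>lo)&(P[:,2]<hi);return P[k]
for a,b in((.005,.03),(.03,.06),(.06,.098),(.103,.113)):
  q=box(a,b)
  if len(q): print(a,len(q),q.min(0).round(4),q.max(0).round(4))
q=box(.1,.12);print("top rect",cv2.minAreaRect(q[:,:2].astype(np.float32)))
A=np.c_[q[:,:2],np.ones(len(q))];print(np.linalg.lstsq(A,q[:,2],rcond=None)[0])
E
```

```text
clock: 10.8
tool_pos: [0.4971, 0.1874, 0.0877]
eef_rot: [0.646, 0.764, -0.0, 0.0]
contact_force: [-0.2, 0.2, 0.4]
opening: 0.771
clock: 11.3
tool_pos: [0.4967, 0.1876, 0.1567]
eef_rot: [0.645, 0.764, -0.0, -0.0]
contact_force: [-0.3, 0.3, 0.0]
opening: 1.0
clock: 11.8
tool_pos: [0.4966, 0.1875, 0.2824]
eef_rot: [0.645, 0.764, 0.0, 0.0]
contact_force: [1.1, -1.3, -0.2]
opening: 1.002
0.005 120 [0.4675 0.1656 0.005 ] [0.5093 0.204  0.0298]
0.03 184 [0.4677 0.1551 0.03  ] [0.5147 0.2091 0.059 ]
0.06 225 [0.4689 0.1558 0.0602] [0.5148 0.2088 0.0979]
0.103 155 [0.4664 0.1627 0.1031] [0.5269 0.2197 0.1111]
top rect ((0.4968425929546356, 0.19254125654697418), (0.057171307504177094, 0.05451033636927605), 7.51318883895874)
[0.02874528 0.0364584  0.08542723]
```

View pics/a5.png

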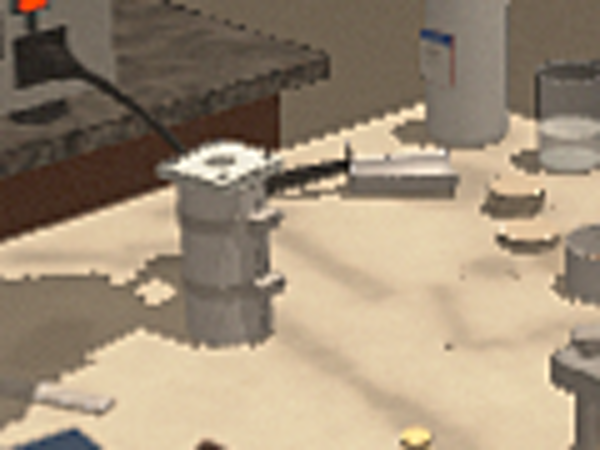

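The mould stands upright on its foot, screws toward the camera, plate level with the hole visible at about (222,158) in the crop. Now the cone probe.

```bash
python3 -m inch '[[0.2,-1,0,0.1,88],[0.2,-1,0,0.1,88],[0.2,-1,0,0.1,88],[0.2,-1,0,0.1,88],[0.2,-1,0,0.1,88]]' 
python3 -m inch '[[0.2,-1,0,0,88],[0.2,-1,0,0,88],[0.2,-1,0,0,88],[0.2,-1,0,0,88],[0,-1,0,0,88]]' 
python3 -m inch '[[0,-1,0,0,88],[0,-0.5,0,0,88],[0,0,0,0,88],[0,0,0,0,88]]' 
python3 - <<'E'
from h import *
s=snap("top");P=cloud(s).reshape(-1,3)
k=(abs(P[:,0]-.5)<.06)&(abs(P[:,1]-.185)<.06)&(P[:,2]>.1)&(P[:,2]<.13);q=P[k]
print("plate top-cam",cv2.minAreaRect(q[:,:2].astype(np.float32)),q[:,2].mean())
save(s,"t2",(190,150,250,210),8)
s2=snap("scene");save(s2,"s2",(270,120,370,220),6)
a=cv2.imread("pics/t2.png");b=cv2.resize(cv2.imread("pics/s2.png"),(480,480));cv2.imwrite("pics/v9.png",cv2.resize(np.hstack([a,b]),(800,400)))
print(r.get_state()["tool_pos"])
np.savez("t2",P=cloud(s),im=s["pixels"])
E
```

```text
clock: 12.35
tool_pos: [0.5219, 0.0616, 0.2811]
eef_rot: [0.625, 0.781, 0.0, 0.0]
contact_force: [0.6, 0.0, 0.1]
opening: 1.001
clock: 12.85
tool_pos: [0.5423, -0.0634, 0.2811]
eef_rot: [0.625, 0.78, 0.0, 0.0]
contact_force: [-0.5, -0.1, 0.5]
opening: 0.993
clock: 13.25
tool_pos: [0.542, -0.0985, 0.2807]
eef_rot: [0.625, 0.781, 0.001, -0.0]
contact_force: [0.2, 0.0, 0.7]
opening: 1.0
plate top-cam ((0.4962948262691498, 0.19386598467826843), (0.05245085433125496, 0.05227316915988922), 10.075569152832031) 0.1078439076876292
[ 0.54207983 -0.09787263  0.28060009]
```

View pics/v9.png

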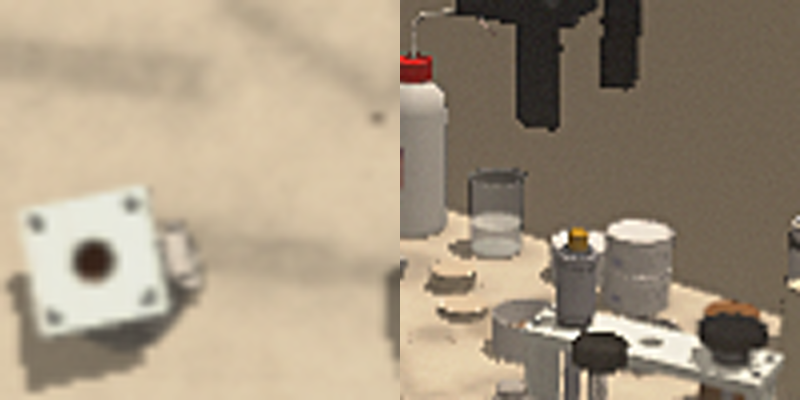

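Left: mould from above, its hole at crop (93,260), centred in the plate. Right: the open jaws above the cone probe's head. Go down and grip.

```bash
python3 -m inch '[[0,-0.12,-1,0,88],[0,0,-1,0,88],[0,0,-1,0,88],[0,0,-1,0,88],[0,0,-0.7,0,88]]' 
python3 -m inch '[[0,0,-0.3,0,88],[0,0,0,0,88],[0,0,0,0,88],[0,0,0,0,60],[0,0,0,0,40]]' 
python3 -m inch '[[0,0,0,0,30],[0,0,0,0,25],[0,0,0,0,20],[0,0,0,0,15],[0,0,0,0,15]]' 30
python3 -m inch '[[0,0,0,0,15],[0,0,0,0,15],[0,0,0,0,15],[0,0,0,0,15],[0,0,0,0,15]]' 30
```

```text
clock: 13.85
tool_pos: [0.5416, -0.1011, 0.1614]
eef_rot: [0.624, 0.781, 0.0, -0.001]
contact_force: [0.2, -0.4, -0.2]
opening: 0.997
clock: 14.35
tool_pos: [0.5425, -0.1028, 0.1561]
eef_rot: [0.625, 0.78, 0.0, 0.001]
contact_force: [0.4, -0.1, -0.3]
opening: 0.843
clock: 14.85
tool_pos: [0.542, -0.1028, 0.1552]
eef_rot: [0.625, 0.78, 0.0, -0.0]
contact_force: [0.6, 0.6, -0.5]
opening: 0.386
clock: 15.35
tool_pos: [0.542, -0.1028, 0.1552]
eef_rot: [0.625, 0.781, 0.0, 0.0]
contact_force: [-0.5, -0.5, -0.9]
opening: 0.261
```

```bash
python3 -m inch '[[0,0,0.3,0,15],[0,0,0.5,0,15],[0,0,0.5,0,15],[0,0,0.5,0,15],[0,0,0.5,0,15]]' 
python3 -m inch '[[0,0,0.5,0,15],[0,0,0.5,0,15],[0,0,0.5,0,15],[0,0,0.5,0,15],[0,0,0.5,0,15]]' 
python3 -m inch '[[0,0,0.5,0,15],[0,0,0.3,0,15],[0,0,0.2,0,15],[0,0,0,0,15]]' 
python3 - <<'E'
from h import *
s=snap("scene");P=cloud(s);save(s,"s3",(265,90,385,210),5)
np.savez("s3",P=P,im=s["pixels"])
t=np.array(r.get_state()["tool_pos"]);print(t)
Q=P.reshape(-1,3);k=(np.hypot(Q[:,0]-t[0],Q[:,1]-t[1])<.03)&(Q[:,2]>.13)&(Q[:,2]<.27);q=Q[k]
for z in np.arange(.135,.27,.01):
  w=q[abs(q[:,2]-z)<.005]
  if len(w): print(z.round(3),len(w),w.min(0).round(4),w.max(0).round(4),w.mean(0).round(4))
E
```

```text
clock: 15.85
tool_pos: [0.5421, -0.1029, 0.2143]
eef_rot: [0.625, 0.78, 0.0, 0.0]
contact_force: [-0.5, -0.6, -2.3]
opening: 0.265
clock: 16.35
tool_pos: [0.5419, -0.1028, 0.2763]
eef_rot: [0.625, 0.781, -0.0, -0.0]
contact_force: [0.8, 0.6, -1.2]
opening: 0.26
clock: 16.75
tool_pos: [0.5422, -0.1028, 0.3008]
eef_rot: [0.625, 0.78, 0.0, 0.0]
contact_force: [0.3, -0.7, -1.3]
opening: 0.264
[ 0.54193409 -0.10287295  0.30022553]
0.165 5 [ 0.5397 -0.1053  0.1636] [ 0.5446 -0.1008  0.1699] [ 0.5418 -0.1028  0.1666]
0.175 19 [ 0.5369 -0.1074  0.1701] [ 0.5447 -0.0968  0.1799] [ 0.5401 -0.1036  0.1751]
0.185 14 [ 0.537  -0.1062  0.1809] [ 0.5452 -0.1005  0.189 ] [ 0.5405 -0.104   0.1851]
0.195 16 [ 0.5367 -0.1064  0.1905] [ 0.5444 -0.0993  0.1997] [ 0.5399 -0.1033  0.1945]
0.205 16 [ 0.5364 -0.1066  0.2002] [ 0.5432 -0.098   0.209 ] [ 0.5397 -0.1035  0.2046]
0.215 18 [ 0.5361 -0.1064  0.2101] [ 0.5428 -0.0984  0.2199] [ 0.5397 -0.1031  0.215 ]
0.225 20 [ 0.5366 -0.1067  0.2209] [ 0.5464 -0.0981  0.2295] [ 0.5402 -0.1033  0.2255]
0.235 20 [ 0.5357 -0.1069  0.2304] [ 0.5443 -0.0966  0.2397] [ 0.5402 -0.1035  0.2353]
0.245 16 [ 0.537  -0.1067  0.2412] [ 0.5442 -0.0995  0.2493] [ 0.5404 -0.1038  0.2454]
0.255 16 [ 0.5373 -0.1073  0.2508] [ 0.5462 -0.1001  0.2589] [ 0.5403 -0.1035  0.2549]
0.265 16 [ 0.5382 -0.1082  0.2607] [ 0.5436 -0.0988  0.2685] [ 0.5398 -0.1034  0.2645]
```

View pics/s3.png

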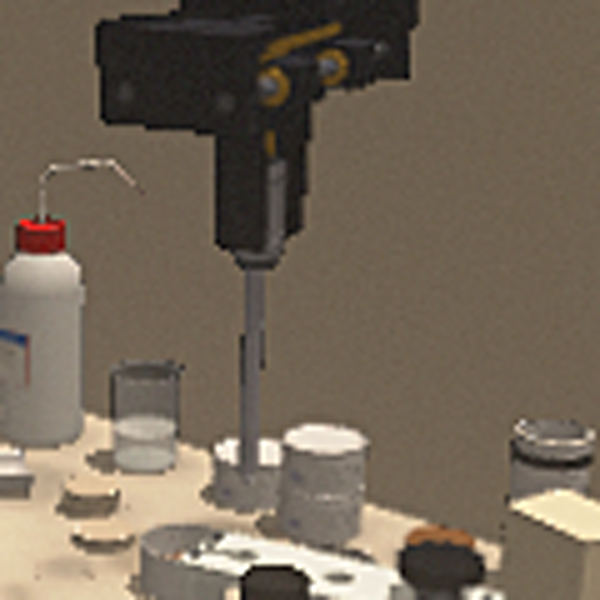

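Probe held vertically, free of the rack, tip at about crop (248,475), z≈0.16. Carrying it over to the mould.

```bash
python3 -m inch '[[-0.05,0.3,0,0,15],[-0.1,0.6,0,0,15],[-0.15,0.8,0,0,15],[-0.15,0.8,0,0,15],[-0.15,0.8,0,0,15]]' 40
python3 -m inch '[[-0.15,0.8,0,0,15],[-0.15,0.8,0,0,15],[-0.15,0.8,0,0,15],[-0.15,0.8,0,0,15],[-0.15,0.8,0,0,15]]' 
python3 -m inch '[[-0.15,0.8,0,0,15],[-0.15,0.8,0,0,15],[-0.15,0.8,0,0,15],[-0.1,0.8,0,0,15],[-0.06,0.6,0,0,15]]' 
python3 -m inch '[[0,0.46,0,0,15],[0,0,0,0,15],[0,0,0,0,15],[0,0,0,0,15]]' 
cat > meas.py <<'E'
from h import *
import sys
K=[];sh=[];pl=[]
ims=[]
for i in range(4):
  s=snap("scene");P=cloud(s).reshape(-1,3)
  t=np.array(r.get_state()["tool_pos"])
  k=(np.hypot(P[:,0]-t[0],P[:,1]-t[1])<.022)&(P[:,2]>max(t[2]-.12,.115))&(P[:,2]<t[2]-.04);sh.append(P[k])
  k=(abs(P[:,0]-.5)<.06)&(abs(P[:,1]-.19)<.06)&(P[:,2]>.1015)&(P[:,2]<.1125);pl.append(P[k])
q=np.vstack(sh);p=np.vstack(pl)
c=np.array(s["position"])
# cylinder axis fit, known radius 5 mm: x=x0+ax*(z-zm)
from scipy.optimize import least_squares
zm=q[:,2].mean()
f=lambda a: np.hypot(q[:,0]-a[0]-a[2]*(q[:,2]-zm),q[:,1]-a[1]-a[3]*(q[:,2]-zm))-.005
d=(t-c)[:2];d/=np.linalg.norm(d);m=q[:,:2].mean(0)+d*.004
a=least_squares(f,[*m,0,0],loss="soft_l1",f_scale=.001).x
print("axis",a.round(4),"mean",m.round(4),"at z",zm.round(3),"n",len(q),"TCP",t.round(4))
print("plate",cv2.minAreaRect(p[:,:2].astype(np.float32)),p[:,2].max())
save(s,"m"+sys.argv[1],(190,130,270,210),7)
np.savez("m"+sys.argv[1],im=s["pixels"],P=cloud(s))
E
python3 meas.py 1
```

```text
clock: 17.3
tool_pos: [0.5262, -0.0179, 0.3]
eef_rot: [0.625, 0.781, 0.0, -0.001]
contact_force: [-0.2, -0.2, -0.9]
opening: 0.261
clock: 17.8
tool_pos: [0.5071, 0.082, 0.3]
eef_rot: [0.624, 0.781, 0.0, -0.0]
contact_force: [0.5, -0.1, -1.0]
opening: 0.263
clock: 18.3
tool_pos: [0.4914, 0.1776, 0.3002]
eef_rot: [0.624, 0.782, 0.0, -0.001]
contact_force: [-0.7, 0.3, -1.1]
opening: 0.258
clock: 18.7
tool_pos: [0.493, 0.1851, 0.3]
eef_rot: [0.626, 0.78, -0.001, 0.0]
contact_force: [0.6, -0.1, -1.6]
opening: 0.261
axis [ 0.4932  0.1871 -0.0108  0.0071] mean [0.4935 0.1876] at z 0.22 n 399 TCP [0.4931 0.1854 0.3002]
plate ((0.49613770842552185, 0.19283618032932281), (0.05698490887880325, 0.05498989298939705), 11.25155258178711) 0.11119836048243092
```

View pics/m1.png

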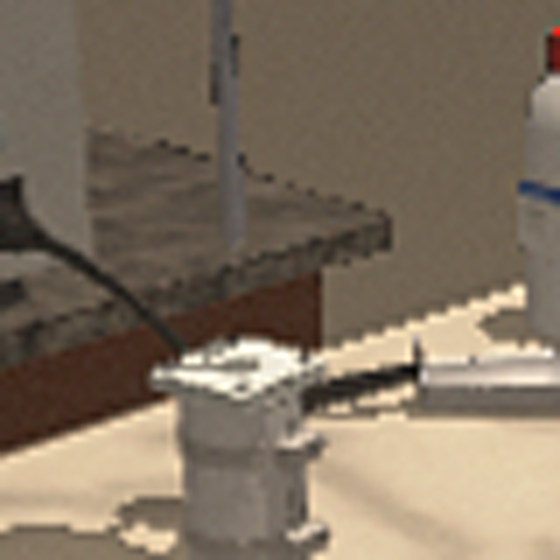

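The probe hangs upright with its tip (crop (237,245)) above the plate; the hole is at about crop (240,363). I'll pin down the hole from both pictures.

```bash
cat > hole.py <<'E'
from h import *
def ray(s,u,v):
    K=np.array(s["K"]);k1=float(s["k1"]);x=(u-K[0,2])/K[0,0];y=(v-K[1,2])/K[1,1];rd=np.hypot(x,y);rr=rd
    for _ in range(15): rr=rd/(1+k1*rr**2)
    return np.array(s["position"]),rot(s)@np.array([x*rr/rd,-y*rr/rd,-1])
def proj(s,p):
    c=rot(s).T@(np.array(p)-s["position"]);x,y=c[0]/-c[2],-c[1]/-c[2];f=1+float(s["k1"])*(x*x+y*y);K=np.array(s["K"]);return K[0,0]*x*f+K[0,2],K[1,1]*y*f+K[1,2]
def hole(s,im,h0,z=.108):
    g=im.astype(float).mean(-1);th=np.linspace(0,2*np.pi,60)
    H,W=g.shape;N=60;xs=np.linspace(-.017,.017,N)
    # rectify the plate plane around h0, then darkness centroid
    mp=np.array([[proj(s,[h0[0]+a,h0[1]+b,z]) for b in xs] for a in xs],np.float32)
    w=cv2.remap(g.astype(np.float32),mp[...,0],mp[...,1],cv2.INTER_LINEAR)
    return w,xs
E
python3 - <<'E'
from hole import *
st=snap("top");ss=snap("scene")
out=[]
for n,s,im in(("top",st,np.load("t2.npz")["im"]),("scene",ss,ss["pixels"])):
    h0=np.array([.4963,.1935])
    for i in range(4):
        w,xs=hole(s,im,h0); th=np.percentile(w,85);d=np.clip(th-8-w,0,None)
        A,B=np.meshgrid(xs,xs,indexing="ij");m=np.hypot(A,B)<.0125;d=d*m
        h0=h0+np.array([(d*A).sum(),(d*B).sum()])/d.sum()
    print(n,h0.round(4),"extent x,y mm",[(np.ptp(xs[(d>d.max()*.4).any(k)])*1e3).round(1) for k in(1,0)])
    out.append(cv2.resize(w.astype(np.uint8),(400,400),interpolation=cv2.INTER_CUBIC))
out=[cv2.circle(o,(200,200),int(9/34*400),255,1) for o in out]
cv2.imwrite("pics/hole.png",np.hstack(out))
E
```

```text
top [0.4963 0.1943] extent x,y mm [np.float64(16.7), np.float64(16.7)]
scene [0.4961 0.1942] extent x,y mm [np.float64(21.9), np.float64(20.2)]
```

View pics/hole.png

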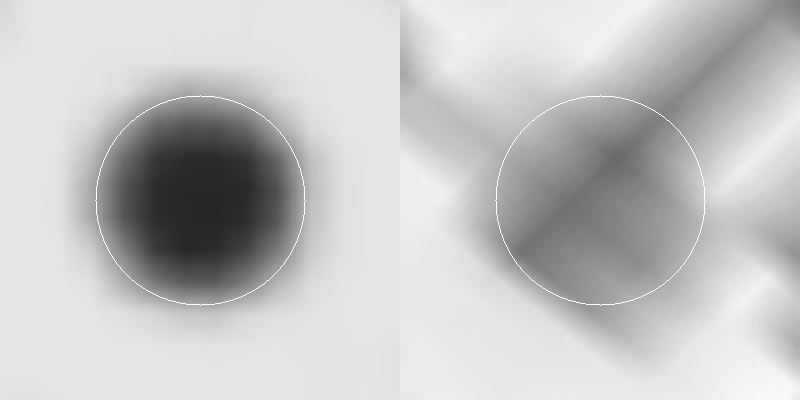

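Top view (left): the hole coincides with the 18 mm circle at (0.4963, 0.1943). The scene view (right) is blurrier but agrees. Align over it, re-measure.

```bash
python3 -m inch '[[0.12,0.27,0,0,15],[0,0,0,0,15],[0,0,-0.5,0,15],[0,0,-0.5,0,15],[0,0,-0.2,0,15]]'
python3 -m inch '[[0,0,0,0,15],[0,0,0,0,15],[0,0,0,0,15],[0,0,0,0,15],[0,0,0,0,15]]'
python3 meas.py 2
```

```text
clock: 19.5
tool_pos: [0.495, 0.192, 0.2682]
eef_rot: [0.625, 0.781, -0.002, -0.001]
contact_force: [-1.1, -0.8, -0.9]
opening: 0.263
clock: 20.0
tool_pos: [0.4962, 0.193, 0.2706]
eef_rot: [0.625, 0.78, 0.0, 0.0]
contact_force: [0.3, -0.6, -1.1]
opening: 0.263
axis [ 0.4963  0.195  -0.0093  0.0073] mean [0.4965 0.1954] at z 0.191 n 369 TCP [0.496  0.1929 0.2704]
plate ((0.49648088216781616, 0.19302420318126678), (0.05766624957323074, 0.056949250400066376), 10.484029769897461) 0.11146019493759268
```

```bash
python3 -m inch '[[0,-0.02,-0.2,0,15],[0,0,-0.2,0,15],[0,0,-0.2,0,15],[0,0,-0.2,0,15],[0,0,0,0,15]]'
python3 -m inch '[[0,0,-0.2,0,15],[0,0,-0.2,0,15],[0,0,-0.2,0,15],[0,0,-0.2,0,15],[0,0,0,0,15]]'
python3 meas.py 3
```

```text
clock: 20.7
tool_pos: [0.4955, 0.1921, 0.2493]
eef_rot: [0.625, 0.781, -0.001, -0.0]
contact_force: [-0.1, 0.8, -1.8]
opening: 0.262
clock: 21.2
tool_pos: [0.4956, 0.1921, 0.2294]
eef_rot: [0.625, 0.781, -0.001, -0.0]
contact_force: [-0.8, -0.1, -1.8]
opening: 0.26
axis [ 0.4957  0.1942 -0.0072  0.0099] mean [0.4961 0.1944] at z 0.153 n 340 TCP [0.4961 0.1925 0.2304]
plate ((0.4957452714443207, 0.1926705539226532), (0.056321825832128525, 0.05675583332777023), 12.39984130859375) 0.11225078965567364
```

```bash
python3 -m inch '[[0,0,-0.2,0,15],[0,0,-0.2,0,15],[0,0,-0.2,0,15],[0,0,-0.2,0,15],[0,0,0,0,15]]'
python3 -m inch '[[0,0,0,0,15],[0,0,0,0,15],[0,0,0,0,15],[0,0,0,0,15],[0,0,0,0,15]]'
python3 meas.py 4; python3 - <<'E'
from h import *
F=[];M=[]
for i in range(6):
    s=snap("top");st=r.get_state();F.append(st["contact_force"]);M.append(st["moment"])
print(np.mean(F,0).round(2),np.mean(M,0).round(3),st["qd"].round(4),st["clock"])
# shaft vs plate in the scene image: shaft pixel centre just above plate, and collar height
P=cloud(snap("scene")).reshape(-1,3);t=np.array(st["tool_pos"])
k=(np.hypot(P[:,0]-t[0],P[:,1]-t[1])<.03)&(P[:,2]>.115)&(P[:,2]<.2);q=P[k]
for z in np.arange(.12,.2,.005):
    w=q[abs(q[:,2]-z)<.0025]
    if len(w): print(z.round(3),len(w),(np.ptp(w[:,:2]@np.array([.61,-.79]))*1e3).round(1))
E
```

```text
clock: 21.9
tool_pos: [0.4955, 0.1921, 0.2094]
eef_rot: [0.625, 0.781, -0.001, -0.0]
contact_force: [0.1, 0.3, -1.5]
opening: 0.261
clock: 22.4
tool_pos: [0.496, 0.1924, 0.2104]
eef_rot: [0.625, 0.78, 0.0, 0.0]
contact_force: [-0.3, -0.3, -1.6]
opening: 0.261
axis [ 0.4962  0.1946 -0.0045 -0.0032] mean [0.4964 0.1947] at z 0.143 n 249 TCP [0.496  0.1924 0.2103]
plate ((0.4960559904575348, 0.1932346522808075), (0.059202346950769424, 0.05583776906132698), 9.463790893554688) 0.11242394706434605
[-0.02 -0.21 -1.52] [-0.03  -0.072 -0.02 ] [ 0.0002 -0.0003 -0.0013 -0.0005  0.002  -0.0001 -0.0008] 22.9
0.12 6 6.5
0.125 5 6.2
0.13 4 3.4
0.135 6 6.2
0.14 8 10.3
0.145 4 6.9
0.15 6 9.3
0.155 7 5.2
0.16 5 5.5
0.165 5 6.9
0.17 5 5.5
0.175 5 4.7
0.18 5 17.8
0.185 13 20.3
0.19 12 26.6
0.195 26 38.2
0.2 14 33.0
```

```bash
python3 -c "from plant import r;print(r.finish_job())"
```

```text
the job is handed in; nothing more can be done
None
```

The mould is standing upright on its foot and released, and the cone probe is held upright in the guide hole with its tip about 20 mm above the clay. I handed the job in at about 23 s of the 72 s, and no verdict was reported.

**Mould:** I gripped it lightly near the plate end and lifted. It stuck at about 40°, so I eased the grip until it swung upright, then set it down. In the pictures it stands level, with the plate face at z ≈ 0.108 m.

**Last checks on the probe:**
- **Centring:** the probe axis is at (0.4962, 0.1946) and the hole centre at (0.4963, 0.1943). The hole leaves 4 mm of clearance all round, and the camera calibration is good to about 2 mm.
- **Height:** the underside of the collar is at about 0.180 m, which puts the tip at about 0.070 m, 20 mm above the clay.
- **Contact:** the wrist carries about 1.5 N, which is the probe's own weight, and no side force shows. The arm is still.

**Disagreements:**
- The plate's outline from the scene camera puts its centre 1 to 1.5 mm lower in y than the hole measured in the top camera. I trusted the hole measurement.
- The fitted tilt of the probe varied by about 0.5° between readings, which I put down to noise.

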